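# Function-check the latching stop button of the laminating bench

### The job

Check the bench pump's stop button with a push of the fingertips: press the big winged mushroom button straight down until it latches, and take the hand off so that it is seen to stay down by itself. Then push sideways on one of its wings to twist it clockwise (seen from above) until the latch lets go and the button springs back up, and leave it up and turned back to rest. Leave the jar, the tape roll and the cup standing where they are.

Things in the scene. Friction and masses are not known exactly. Their poses are not given: they have to be found in the camera images.
- button_top (a point): Middle of the top of the stop button, a mushroom head 60 mm across, 28 mm high, flat top 28 mm wide, 96 mm above the bench when up. It stands over a grey box (100 x 100 x 50 mm) fixed to the bench, 18 mm above the box top when up. z is up; y runs through both wings and turns with the head. Light spring, 2 to 6 N on the way down; pressed slowly to its bottom stop (10 to 20 N) it latches.
- wing_a (a point): One of two opposite wings on the head, point at mid height, 42 mm from the button's axis along the head's +y, 75 mm above the bench when up (65 mm latched). A wing is a block 12 mm thick (along x), 18 mm high, reaching to 54 mm from the axis, 24 mm beyond the round head. Clockwise means pushing this wing towards the head's +x, from its -x side, with about 1 to 2 N.
- wing_b (a point): The other wing, the same, 42 mm from the axis along the head's -y. Twisting clockwise means pushing this wing towards the head's -x, from its +x side.
- press (a joint): How far the button is pressed in (m): 0 up, 0.012 at the bottom stop. It catches once past about 0.0105, and then stays at about 0.010 by itself.
- head (a joint): Twist of the button head (rad), growing clockwise seen from above: 0 at rest, 0.85 at its stop. When latched, turning past 0.4 to 0.5 lets it spring up at once. A weak spring turns the head back to 0 when let go.
- jar: Closed jar with screw cap, 58 mm across, 75 mm high, loose on the bench near the box; origin at the centre of its underside. To be left alone.
- tape: Grey roll of tape standing flat, 90 mm across, 48 mm high, loose; origin at the centre of its underside. To be left alone.
- cup: White open cup, 68 mm across the rim, 85 mm high, loose; origin at the centre of its underside. To be left alone.
Things that resemble listed ones, but are neither listed nor needed, are in the scene too. What is shaped like the part that bears button_top but orange or yellow is not meant.

How it is judged (in metres and radians):
On the way, in this order (a step that is already met when the one before it is completed fails the run):
1. the button is latched in and stays down with the hand off it (value of joint press above 0.0085 m and contact force between each of the fingers, the arm and press below 0.1 N), for 0.2 s.
2. the latched button is being twisted clockwise by more than 0.25 rad while still in (value of joint head above 0.25 rad and value of joint press above 0.007 m), for 0.02 s.
3. the latch has let go and the button is up (value of joint press below 0.003 m), for 0.1 s.
At the end, for the whole second after the job is handed in: The button is up again (pressed in less than 2 mm), its head has turned back to within 0.12 rad of rest, and jar, tape roll and cup stand within 20 mm of where they were (value of joint press below 0.002 m and value of joint head below 0.12 rad and distance of each of jar, tape, cup from where it was at the start of the episode below 0.02 m and angle between each of jar, tape, cup's own z axis and vertical below 0.2 rad); the robot touches nothing.
It fails at once if the jar was lifted, pushed away or tipped (distance of jar from where it was at the start of the episode above 0.02 m or angle between jar's own z axis and vertical above 0.3 rad).
It fails at once if the tape roll was lifted, pushed away or tipped (distance of tape from where it was at the start of the episode above 0.02 m or angle between tape's own z axis and vertical above 0.3 rad).
It fails at once if the cup was lifted, pushed away or tipped (distance of cup from where it was at the start of the episode above 0.02 m or angle between cup's own z axis and vertical above 0.3 rad).
It also fails if it takes over 45 s, if anything falls off the work surface, if the arm or the gripper's body presses on something with over 40 N, if the wrist force passes 120 N, or if a joint passes its speed limit or range.

### The arm

A 6-joint arm with a two-finger parallel gripper is mounted at the origin on the work surface. World frame = base frame: x ahead of the robot, y to its left, z up, the work surface at z = 0. Lengths are in mm, angles in degrees, forces in N, time in s.
With the tool pointing down it reaches from about 300 to 850 mm from the base axis. Payload 4.2 kg.
Tool frame: the origin (TCP) lies midway between the tips of the shut fingers; the grasp point (between the pads) lies 19 mm behind it (env.tcp_to_grasp is the distance from the TCP to the grasp point, in mm); z points along the fingers, x is the direction in which the jaws open and shut, and the axes are right-handed (so a half turn about z gives the same grasp; the last joint's range is limited). The gripper opens to 91 mm and grips with 3 to 60 N. Pads are 32 mm wide; open, the fingers measure 118 mm over their backs; the gripper's body (76 mm by 178 mm) begins 60 mm behind the grasp point.
Start: joints at [62.911, 18.312, 89.639, -0, 72.044, -1.146], TCP at [251.559, 517.07, 213.976] pointing down, gripper open.
Joint ranges: [-177.97, 177.97], [-48.28, 115.42], [12.27, 149.76], [-77.06, 257.06], [2.81, 150.46], [-146.56, 146.56]. Speed limits (degrees/s): [147.25, 147.25, 180, 180, 180, 180].

### API

Orientations are given as [roll, pitch, yaw] about the fixed x, y, z axes, in that order (R = Rz(yaw) Ry(pitch) Rx(roll)).
In Python, from workcell import env gives the robot as it stands.
- The arm moves only by the tool drive_tool, never from a script. Its argument "motion" is a list of rows, each a list of 2 entries, a list of its own where there are three numbers: the shift along the world's x, y, z in m, then the turn, a rotation vector about the world's x, y, z in rad. In form: [[[dx, dy, dz], [wx, wy, wz]], ...]. A call has exactly 10 rows; each row shifts and turns the commanded pose from where the row before left it; what a row does not reach is not made up. A row lasts 1/12 s, in which the tool goes at most 41.7 mm and 7.16 degrees, less where a joint would pass 70% of its speed; a pose out of reach is approached as far as the arm can. A call is refused whole if a number of a shift passes 0.0417 or a number of a turn 0.125, either way. A call with a gripper value outside its range is refused whole. "claw" is the opening, from 0 (shut) to 1 (fully open), set as the call begins (left out, the last holds). The fingers move at their own pace and stop on an object; "force" is the grip in N (left out, the last holds). Time passes only in rows, so rows that do not move let the fingers close, or fill a call up. It gives the time, the measured TCP pose, the force and the opening at its end, in the units of the state.
- env.state(): the state, without advancing time (a new reading comes with each control period).
- env.grab_frame(name): name is "scene" or "top" or "wrist"; returns the picture (420x560x3 uint8, red, green, blue); there is no depth.
- env.camera_params(name): a dict with "fov_y" (degrees; the focal length in pixels is half the picture's height over the tangent of half this angle, whatever the lens; pixels are square), "cx", "cy" (the principal point, pixels), "pose" (4x4, takes a point from camera to world coordinates). Camera axes: x right, y down, z forward; pixel columns grow to the right and rows downward; lengths in mm; the calibration is good to about 2 mm. A picture is of the moment at which its call begins: read the wrist's pose just before it. camera_params takes no time and is no camera call; for the wrist camera it gives the pose at the moment of the call.
- env.job_done(): hands the job in, once; it reports no verdict.
The state is a dict: "time_s": time; "qpos": joint angles; "qvel": joint speeds; "effort": joint torques, N m; "ee_pos": TCP position; "ee_rot": TCP orientation; "force": force on the tool from outside, world axes, zero at the start; "torque": the same for the moment, N m; "gripper_width": finger opening in mm.
Only numpy, scipy, OpenCV 4.12 (cv2) and the standard library are available. Lean on these libraries where they do the work, as an engineer would, in place of code of your own. Each camera call takes 0.05 s, during which the arm holds its last target.

## Working session

There is one attempt and no reset: what is moved stays moved. The work goes in short steps, Python scripts to look and compute and a tool call to move; the robot and the scene stay as the last step left them, time stands still between calls to the robot, and variables do not carry over. Pictures are saved under pics/ and viewed, and the job is handed in when it is done.

Besides the shell and the picture viewer there is one more tool, called after ">>>" by a JSON object that holds its "fn" and its "kwargs". drive_tool: Moves the arm, as the interface text tells. Its arguments: {"type":"object","properties":{"motion":{"type":"array","items":{"type":"array"}},"claw":{"type":"number"},"force":{"type":"number"}},"required":["motion"]}

```bash
mkdir -p pics; python3 - <<'E'
from workcell import env
import cv2
for n in ("scene","top","wrist"):
    p=env.camera_params(n); im=env.grab_frame(n)
    cv2.imwrite(f"pics/{n}0.png",im[:,:,::-1]); print(n,p)
print(env.state())
E
```

```text
scene {'fov_y': 46.80806484428615, 'cx': 278.50765190895925, 'cy': 211.28285128626678, 'pose': array([[ 3.12281046e-01,  6.91479755e-01, -6.51411004e-01,
         1.12342651e+03],
       [ 9.49778292e-01, -2.12785489e-01,  2.29441781e-01,
        -1.14224932e+02],
       [ 2.00435377e-02, -6.90346351e-01, -7.23201336e-01,
         7.66471605e+02],
       [ 0.00000000e+00,  0.00000000e+00,  0.00000000e+00,
         1.00000000e+00]])}
top {'fov_y': 50.30497668612652, 'cx': 266.9071952972128, 'cy': 209.92175259905972, 'pose': array([[ 9.79791061e-03, -9.78522857e-01,  2.05905367e-01,
         2.86514518e+02],
       [-9.99951075e-01, -9.86795563e-03,  6.86777216e-04,
         7.58688376e+01],
       [ 1.35983782e-03, -2.05902022e-01, -9.78571667e-01,
         1.21241022e+03],
       [ 0.00000000e+00,  0.00000000e+00,  0.00000000e+00,
         1.00000000e+00]])}
wrist {'fov_y': 70.2632165969408, 'cx': 289.95577159316895, 'cy': 204.3572897651715, 'pose': array([[ 4.37077924e-01,  8.68077070e-01,  2.35382855e-01,
         1.84556878e+02],
       [ 8.99422557e-01, -4.21437945e-01, -1.158840
[... 157 characters left out ...]
00,  0.00000000e+00,
         1.00000000e+00]])}
{'time_s': 0.15, 'qpos': array([ 6.29106558e+01,  1.83430990e+01,  8.96888147e+01,  1.29606557e-03,
        7.20438167e+01, -1.14601720e+00]), 'qvel': array([ 0.04768452, -0.06158991, -0.23362638,  0.16958754, -0.00282345,
        0.00359619]), 'effort': array([ 7.43961791e-04, -4.12772119e+01, -2.32153934e+01,  7.26602110e-02,
        4.33192193e-02, -7.57596695e-05]), 'ee_pos': array([251.37869631, 516.73194343, 213.3251042 ]), 'ee_rot': array([-1.79997253e+02,  7.56905571e-02,  6.40562744e+01]), 'force': array([0.41819624, 0.1334493 , 0.81259022]), 'torque': array([-0.02766598,  0.01031056, -0.00685602]), 'gripper_width': 91.27473381609681}
```

View pics/scene0.png

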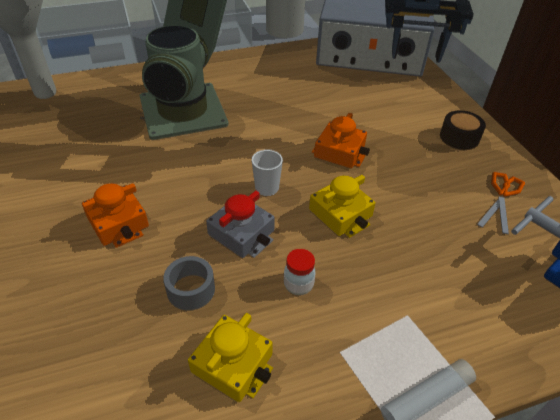

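View pics/top0.png

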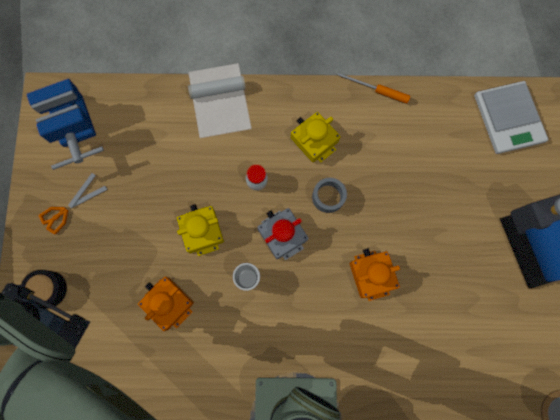

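View pics/wrist0.png

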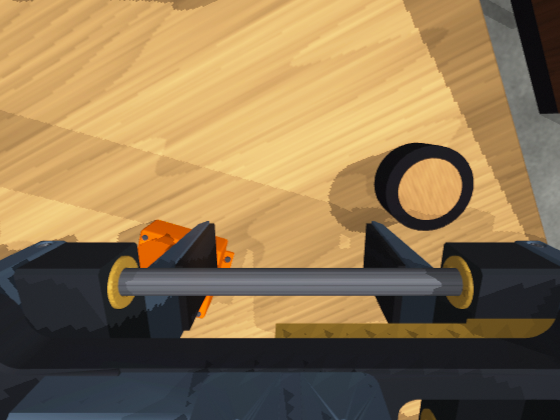

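Candidates for the stop button, in top-view pixels:
- red head on the grey box (284,231)
- yellow (199,229) and (316,130)
- orange (163,303) and (377,272)
- the jar's red cap (257,174)

I choose the red head on the grey box, and I'll check it in a crop and measure it.

```bash
cat > h.py <<'E'
import numpy as np, cv2
from workcell import env
def ray(n,uv,p=None):
    p=p or env.camera_params(n); f=210/np.tan(np.radians(p['fov_y']/2))
    d=p['pose'][:3,:3]@np.array([(uv[0]-p['cx'])/f,(uv[1]-p['cy'])/f,1]); return p['pose'][:3,3],d
def onz(n,uv,z,p=None):
    o,d=ray(n,uv,p); return o+d*(z-o[2])/d[2]
def red(im):
    h=cv2.cvtColor(im,cv2.COLOR_RGB2HSV)
    return (((h[...,0]<4)|(h[...,0]>174))&(h[...,1]>180)&(h[...,2]>70)).astype(np.uint8)
E
python3 - <<'E'
from h import *
for n in ("top","scene"):
    im=cv2.imread(f"pics/{n}0.png")[:,:,::-1].copy()
    m=red(im); N,l,s,c=cv2.connectedComponentsWithStats(m)
    for i in range(1,N):
        if s[i,4]<60: continue
        print(n,s[i],c[i],onz(n,c[i],82))
        if n=="top":
            ys,xs=np.nonzero(l==i)
            P=np.array([onz(n,(x,y),80)[:2] for x,y in zip(xs,ys)])
            cc=P.mean(0); w,v=np.linalg.eigh(np.cov((P-cc).T)); d=v[:,1]
            t=(P-cc)@d; print("dir",d,np.degrees(np.arctan2(d[1],d[0])),t.min(),t.max(), "perp",((P-cc)@v[:,0]).min(),((P-cc)@v[:,0]).max())
    u=(284,231) if n=="top" else (240,212)
    cr=im[u[1]-70:u[1]+70,u[0]-85:u[0]+85]
    cv2.imwrite(f"pics/{n}c.png",cv2.resize(cr,None,fx=4,fy=4,interpolation=cv2.INTER_CUBIC)[:,:,::-1])
E
```

```text
top [247 165  19  18 246] [256.00813008 173.89837398] [620.79353104 106.24392935  82.        ]
dir [-9.99999925e-01 -3.88215475e-04] -179.97775689117452 -24.447773520926383 22.181172875170635 perp -23.701446282092874 23.668165916493056
top [265 219  36  24 454] [283.02863436 230.21585903] [471.72590214  34.89603349  82.        ]
dir [-0.54802307  0.83646322] 123.2314926301919 -51.302288182532685 52.56805753395775 perp -28.46647994323666 28.041710403284156
scene [220 191  39  35 747] [238.96787149 207.36947791] [474.00266763  32.09397741  82.        ]
scene [287 249  27  26 549] [300.13114754 261.28051002] [634.9581517 101.3041747  82.       ]
```

View pics/topc.png

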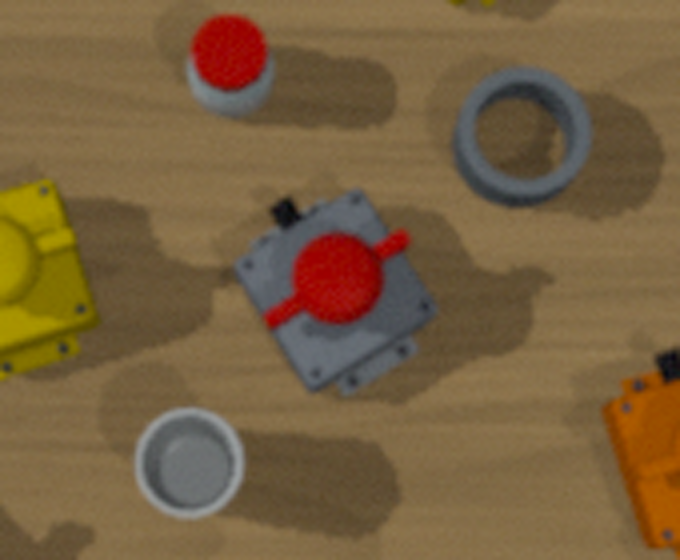

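View pics/scenec.png

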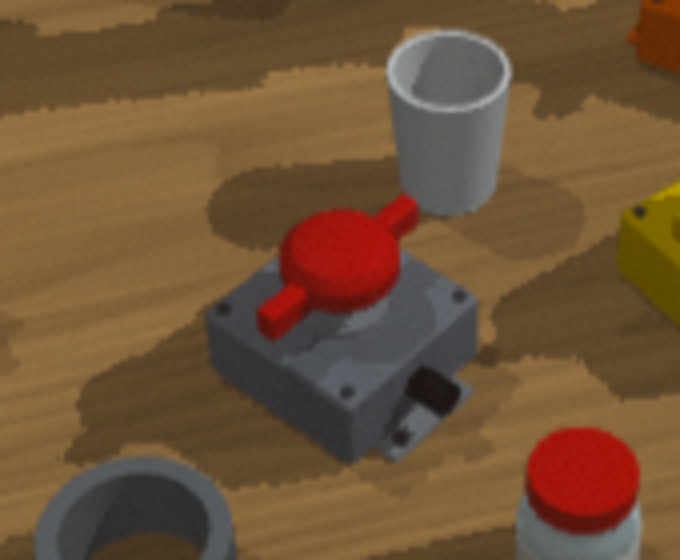

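Crop confirms it: a red winged head on the grey box, with its axis near (472.5, 34) and its wings along 123°/−57°. I'll shut the fingers and move above it, keeping high and turning yaw to about 33°.

>>> {"fn": "drive_tool", "kwargs": {"motion": [[[0.015, -0.034, 0], [0, 0, -0.054]], [[0.015, -0.034, 0], [0, 0, -0.054]], [[0.015, -0.034, 0], [0, 0, -0.054]], [[0.015, -0.034, 0], [0, 0, -0.054]], [[0.015, -0.034, 0], [0, 0, -0.054]], [[0.015, -0.034, 0], [0, 0, -0.054]], [[0.015, -0.034, 0], [0, 0, -0.054]], [[0.015, -0.034, 0], [0, 0, -0.054]], [[0.015, -0.034, 0], [0, 0, -0.054]], [[0.015, -0.034, 0], [0, 0, -0.054]]], "claw": 0, "force": 20}}

```text
time_s: 0.98
ee_pos: [401.7, 175.3, 213.9]
ee_rot: [-180.0, -0.0, 33.0]
force: [0.7, -0.0, 0.2]
gripper_width: 27.2
```

```bash
python3 - <<'E'
from h import *
s=env.state();print(s['ee_pos'],s['ee_rot'],s['qpos'],s['gripper_width'],s['force'])
p=env.camera_params('wrist'); im=env.grab_frame('wrist'); cv2.imwrite('pics/w1.png',im[:,:,::-1])
f=210/np.tan(np.radians(p['fov_y']/2)); q=np.linalg.inv(p['pose'])@np.array([472.5,34,90,1]); print(q[:2]/q[2]*f+[p['cx'],p['cy']])
for nm,uv,z in (("cup",(246,277),80),("tape",(329,195),48),("jar",(256,173.9),75)): print(nm,onz('top',uv,z))
E
```

```text
[401.72136506 175.29778954 213.9255816 ] [-1.79997970e+02 -3.37255521e-03  3.29737462e+01] [ 2.20693593e+01  5.90109179e+00  1.06068594e+02  2.83707776e-03
  6.80273869e+01 -1.09054485e+01] 27.20040499359591 [ 0.70334997 -0.0266481   0.23173552]
[274.49405224 330.82131632]
cup [352.34262522 127.41491412  80.        ]
tape [574.06372125 -89.30893308  48.        ]
jar [622.85884734 106.45345005  75.        ]
```

View pics/w1.png

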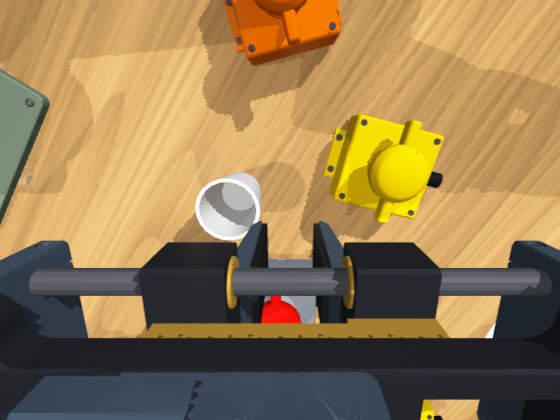

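The tape is at (574,−89), the cup at (352,127) and the jar at (623,106), so all are clear of the work. I'll fly slightly past the button so the wrist camera sees it from above.

>>> {"fn": "drive_tool", "kwargs": {"motion": [[[0.0135, -0.025, 0], [0, 0, 0]], [[0.0135, -0.025, 0], [0, 0, 0]], [[0.0135, -0.025, 0], [0, 0, 0]], [[0.0135, -0.025, 0], [0, 0, 0]], [[0.0135, -0.025, 0], [0, 0, 0]], [[0.0135, -0.025, 0], [0, 0, 0]], [[0.0135, -0.025, 0], [0, 0, 0]], [[0.0135, -0.025, 0], [0, 0, 0]], [[0, 0, 0], [0, 0, 0]], [[0, 0, 0], [0, 0, 0]]]}}

```text
time_s: 1.87
ee_pos: [509.7, -23.7, 213.4]
ee_rot: [-179.9, 0.0, 33.0]
force: [-0.3, 0.3, -0.6]
gripper_width: 0.4
```

```bash
python3 - <<'E'
from h import *
s=env.state();print(s['ee_pos'],s['ee_rot'],s['gripper_width'],s['force'])
p=env.camera_params('wrist'); im=env.grab_frame('wrist'); cv2.imwrite('pics/w2.png',im[:,:,::-1])
m=red(im); N,l,st,c=cv2.connectedComponentsWithStats(m)
for i in range(1,N):
    if st[i,4]<300: continue
    print(st[i],c[i],onz('wrist',c[i],85,p))
    ys,xs=np.nonzero(l==i)
    P=np.array([onz('wrist',(x,y),84,p)[:2] for x,y in zip(xs,ys)])
    cc=P.mean(0); w,v=np.linalg.eigh(np.cov((P-cc).T)); d=v[:,1]; t=(P-cc)@d; 
    print(cc,np.degrees(np.arctan2(d[1],d[0])),t.min(),t.max(),(cc+d*(t.min()+t.max())/2), ((P-cc)@v[:,0]).min(),((P-cc)@v[:,0]).max())
E
```

```text
[509.73181543 -23.66855901 213.42849287] [-1.79946242e+02  3.73315277e-02  3.29877858e+01] 0.4128695036547817 [-0.27917403  0.27846516 -0.6455893 ]
[ 261   69   60  113 3492] [290.49856816 126.14604811] [470.86285743  37.49734313  85.        ]
[471.09021777  37.14300973] 122.4753183826635 -53.88768547262151 51.85559591412712 [471.63576904  36.28585116] -28.955774014850824 28.8361594233049
[ 425  126   54   49 2136] [451.67883895 149.83333333] [617.18763415 105.49314597  85.        ]
[617.75661111 105.60541644] -156.89575930915007 -26.794558466921917 27.097204576185028 [617.6174253  105.54603649] -23.880038135451766 24.31486362835468
```

View pics/w2.png

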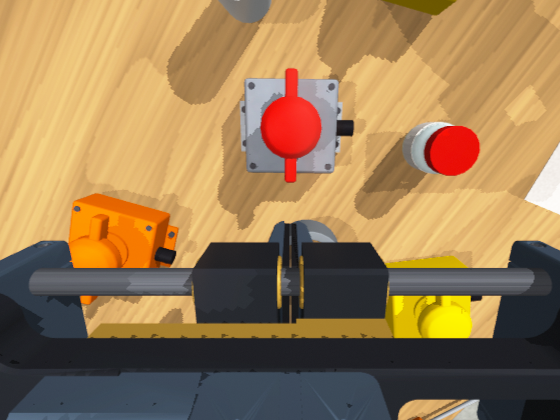

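The head is at wrist pixel (291,126), with its axis at about (472,35) once the views are combined and its wings at 122.5°. Next I'll go above it to z≈115.

>>> {"fn": "drive_tool", "kwargs": {"motion": [[[-0.0038, 0.0059, -0.01], [0, 0, 0]], [[-0.0038, 0.0059, -0.01], [0, 0, 0]], [[-0.0038, 0.0059, -0.01], [0, 0, 0]], [[-0.0038, 0.0059, -0.01], [0, 0, 0]], [[-0.0038, 0.0059, -0.01], [0, 0, 0]], [[-0.0038, 0.0059, -0.01], [0, 0, 0]], [[-0.0038, 0.0059, -0.01], [0, 0, 0]], [[-0.0038, 0.0059, -0.01], [0, 0, 0]], [[-0.0038, 0.0059, -0.01], [0, 0, 0]], [[-0.0038, 0.0059, -0.01], [0, 0, 0]]]}}

```text
time_s: 2.75
ee_pos: [470.5, 37.6, 113.6]
ee_rot: [-180.0, -0.0, 33.2]
force: [0.6, -0.5, -0.2]
gripper_width: 0.3
```

```bash
python3 - <<'E'
from h import *
s=env.state();print(s['ee_pos'],s['ee_rot'],s['gripper_width'],s['force'])
E
```

```text
[470.48788779  37.60460683 113.6486621 ] [-1.79976142e+02 -4.00732340e-03  3.32181444e+01] 0.2678603092762387 [ 0.61188311 -0.47197038 -0.24834609]
```

>>> {"fn": "drive_tool", "kwargs": {"motion": [[[0.0015, -0.0025, -0.003], [0, 0, 0]], [[0, 0, -0.003], [0, 0, 0]], [[0, 0, -0.003], [0, 0, 0]], [[0, 0, -0.003], [0, 0, 0]], [[0, 0, -0.003], [0, 0, 0]], [[0, 0, -0.002], [0, 0, 0]], [[0, 0, -0.002], [0, 0, 0]], [[0, 0, -0.002], [0, 0, 0]], [[0, 0, -0.001], [0, 0, 0]], [[0, 0, 0], [0, 0, 0]]]}}

```text
time_s: 3.58
ee_pos: [473.2, 33.5, 92.0]
ee_rot: [180.0, -0.0, 33.1]
force: [0.1, -0.5, 2.4]
gripper_width: 0.6
```

>>> {"fn": "drive_tool", "kwargs": {"motion": [[[0, 0, -0.001], [0, 0, 0]], [[0, 0, -0.001], [0, 0, 0]], [[0, 0, -0.001], [0, 0, 0]], [[0, 0, -0.001], [0, 0, 0]], [[0, 0, -0.001], [0, 0, 0]], [[0, 0, -0.001], [0, 0, 0]], [[0, 0, -0.001], [0, 0, 0]], [[0, 0, -0.001], [0, 0, 0]], [[0, 0, -0.0005], [0, 0, 0]], [[0, 0, 0], [0, 0, 0]]]}}

```text
time_s: 4.42
ee_pos: [473.3, 33.5, 84.2]
ee_rot: [180.0, -0.0, 33.1]
force: [-1.6, -1.7, 7.3]
gripper_width: 0.5
```

>>> {"fn": "drive_tool", "kwargs": {"motion": [[[0, 0, -0.0005], [0, 0, 0]], [[0, 0, -0.0005], [0, 0, 0]], [[0, 0, -0.0005], [0, 0, 0]], [[0, 0, 0], [0, 0, 0]], [[0, 0, 0], [0, 0, 0]], [[0, 0, 0], [0, 0, 0]], [[0, 0, 0], [0, 0, 0]], [[0, 0, 0], [0, 0, 0]], [[0, 0, 0], [0, 0, 0]], [[0, 0, 0], [0, 0, 0]]]}}

```text
time_s: 5.25
ee_pos: [473.5, 33.6, 84.0]
ee_rot: [179.9, -0.1, 33.1]
force: [-3.2, -1.0, 18.9]
gripper_width: -0.1
```

At 18.9 N it's on its bottom stop, so I'll lift off slowly and look.

>>> {"fn": "drive_tool", "kwargs": {"motion": [[[0, 0, 0.001], [0, 0, 0]], [[0, 0, 0.001], [0, 0, 0]], [[0, 0, 0.002], [0, 0, 0]], [[0, 0, 0.004], [0, 0, 0]], [[0, 0, 0.006], [0, 0, 0]], [[0, 0, 0.008], [0, 0, 0]], [[0, 0, 0.008], [0, 0, 0]], [[0, 0, 0.006], [0, 0, 0]], [[0, 0, 0.004], [0, 0, 0]], [[0, 0, 0], [0, 0, 0]]]}}

```text
time_s: 6.08
ee_pos: [473.7, 33.6, 123.1]
ee_rot: [179.9, -0.1, 33.1]
force: [-0.7, 0.5, -0.3]
gripper_width: 0.5
```

```bash
python3 - <<'E'
from h import *
s=env.state();print(s['ee_pos'],s['ee_rot'],s['gripper_width'],s['force'])
im=env.grab_frame('scene'); cr=im[142:282,155:325]
cv2.imwrite('pics/s2.png',cv2.resize(cr,None,fx=4,fy=4,interpolation=cv2.INTER_CUBIC)[:,:,::-1])
E
```

```text
[473.74668573  33.62913476 123.09473099] [ 1.79940037e+02 -1.16122786e-01  3.31126556e+01] 0.5241547487866183 [-0.7070576   0.45060119 -0.34799956]
```

View pics/s2.png

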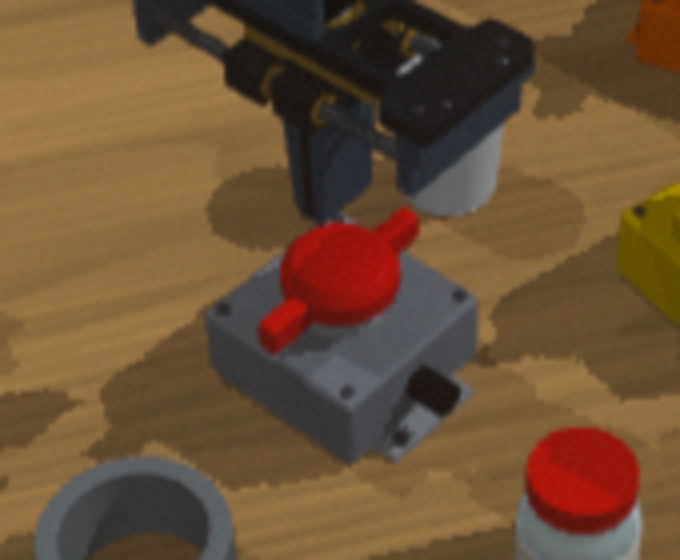

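Compared with the first picture, the head sits lower (crop row 272, was 258): it is latched with the hand off. Now to the +x side of the near wing (−57°).

>>> {"fn": "drive_tool", "kwargs": {"motion": [[[0.0104, -0.0047, 0], [0, 0, 0]], [[0.0104, -0.0047, 0], [0, 0, 0]], [[0.0104, -0.0047, 0], [0, 0, 0]], [[0.0104, -0.0047, 0], [0, 0, 0]], [[0.0104, -0.0047, 0], [0, 0, 0]], [[0, 0, 0], [0, 0, 0]], [[0, 0, -0.012], [0, 0, 0]], [[0, 0, -0.018], [0, 0, 0]], [[0, 0, -0.018], [0, 0, 0]], [[0, 0, -0.01], [0, 0, 0]]]}}

```text
time_s: 6.97
ee_pos: [523.8, 10.0, 62.1]
ee_rot: [-179.9, 0.2, 33.1]
force: [-0.6, -0.2, 0.9]
gripper_width: 0.7
```

>>> {"fn": "drive_tool", "kwargs": {"motion": [[[0, 0, -0.003], [0, 0, 0]], [[0, 0, -0.003], [0, 0, 0]], [[0, 0, 0], [0, 0, 0]], [[0, 0, 0], [0, 0, 0]], [[0, 0, 0], [0, 0, 0]], [[0, 0, 0], [0, 0, 0]], [[0, 0, 0], [0, 0, 0]], [[0, 0, 0], [0, 0, 0]], [[0, 0, 0], [0, 0, 0]], [[0, 0, 0], [0, 0, 0]]]}}

```text
time_s: 7.8
ee_pos: [525.1, 10.1, 58.1]
ee_rot: [180.0, -0.0, 33.1]
force: [0.3, 0.2, 0.1]
gripper_width: 0.5
```

```bash
python3 - <<'E'
from h import *
s=env.state();print(s['ee_pos'],s['ee_rot'],s['gripper_width'],s['force'])
im=env.grab_frame('scene'); cr=im[142:282,155:325]
cv2.imwrite('pics/s3.png',cv2.resize(cr,None,fx=4,fy=4,interpolation=cv2.INTER_CUBIC)[:,:,::-1])
E
```

```text
[525.08514528  10.07139846  58.08735787] [ 1.79993811e+02 -1.33188378e-02  3.31197747e+01] 0.49160988056537436 [0.2816928  0.19046528 0.11556284]
```

View pics/s3.png

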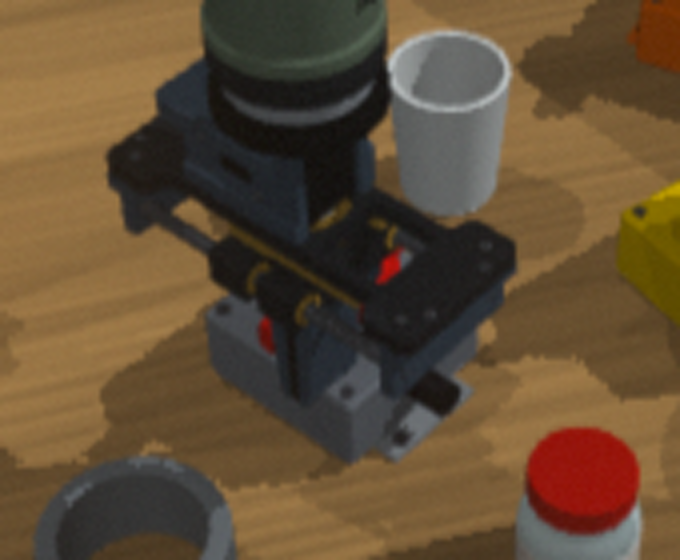

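The finger stands beside the wing at crop (310,370), with the wing tip at (268,333). I'll push along (−0.84,−0.54).

>>> {"fn": "drive_tool", "kwargs": {"motion": [[[-0.00168, -0.00108, 0], [0, 0, 0]], [[-0.00168, -0.00108, 0], [0, 0, 0]], [[-0.00168, -0.00108, 0], [0, 0, 0]], [[-0.00168, -0.00108, 0], [0, 0, 0]], [[-0.00168, -0.00108, 0], [0, 0, 0]], [[-0.00168, -0.00108, 0], [0, 0, 0]], [[-0.00168, -0.00108, 0], [0, 0, 0]], [[-0.00168, -0.00108, 0], [0, 0, 0]], [[-0.00168, -0.00108, 0], [0, 0, 0]], [[-0.00168, -0.00108, 0], [0, 0, 0]]]}}

```text
time_s: 8.68
ee_pos: [508.7, -0.9, 58.1]
ee_rot: [180.0, -0.1, 33.1]
force: [1.8, 0.6, 0.4]
gripper_width: 0.7
```

>>> {"fn": "drive_tool", "kwargs": {"motion": [[[-0.00126, -0.00081, 0], [0, 0, 0]], [[-0.00126, -0.00081, 0], [0, 0, 0]], [[-0.00126, -0.00081, 0], [0, 0, 0]], [[-0.00126, -0.00081, 0], [0, 0, 0]], [[-0.00126, -0.00081, 0], [0, 0, 0]], [[-0.00126, -0.00081, 0], [0, 0, 0]], [[-0.00126, -0.00081, 0], [0, 0, 0]], [[-0.00126, -0.00081, 0], [0, 0, 0]], [[-0.00126, -0.00081, 0], [0, 0, 0]], [[-0.00126, -0.00081, 0], [0, 0, 0]]]}}

```text
time_s: 9.52
ee_pos: [495.4, -8.9, 57.9]
ee_rot: [-180.0, 0.0, 33.1]
force: [-0.1, 1.1, 0.8]
gripper_width: 0.4
```

```bash
python3 - <<'E'
from h import *
s=env.state();print(s['ee_pos'],s['ee_rot'],s['gripper_width'],s['force'])
im=env.grab_frame('scene'); cr=im[142:282,155:325]
cv2.imwrite('pics/s4.png',cv2.resize(cr,None,fx=4,fy=4,interpolation=cv2.INTER_CUBIC)[:,:,::-1])
E
```

```text
[495.4255269   -8.88882299  57.9433813 ] [-1.79991804e+02  2.81784865e-03  3.31153989e+01] 0.42521874539618265 [-0.06737177  1.07774325  0.77707981]
```

View pics/s4.png

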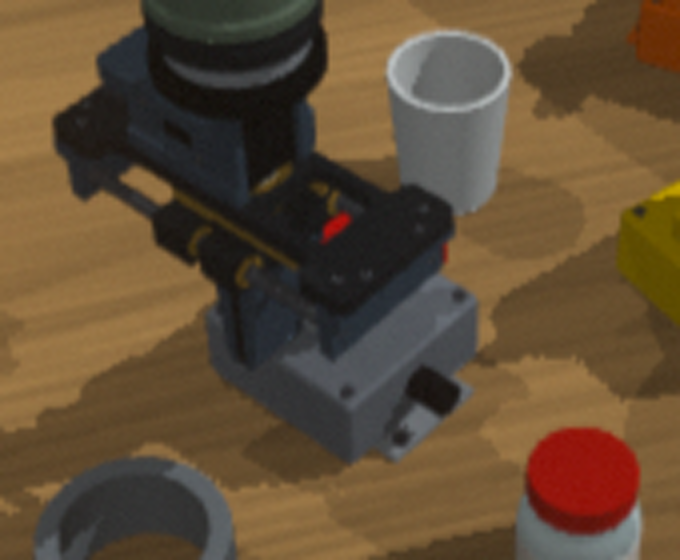

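```bash
python3 - <<'E'
from h import *
for n,(u,v) in (("top",(284,231)),("wrist",(290,210))):
    im=env.grab_frame(n); 
    cr=im[v-70:v+70,u-85:u+85] if n=="top" else im
    cv2.imwrite(f'pics/{n}5.png',(cv2.resize(cr,None,fx=4,fy=4,interpolation=cv2.INTER_CUBIC) if n=="top" else cr)[:,:,::-1])
E
```

```text
(no output)
```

View pics/top5.png

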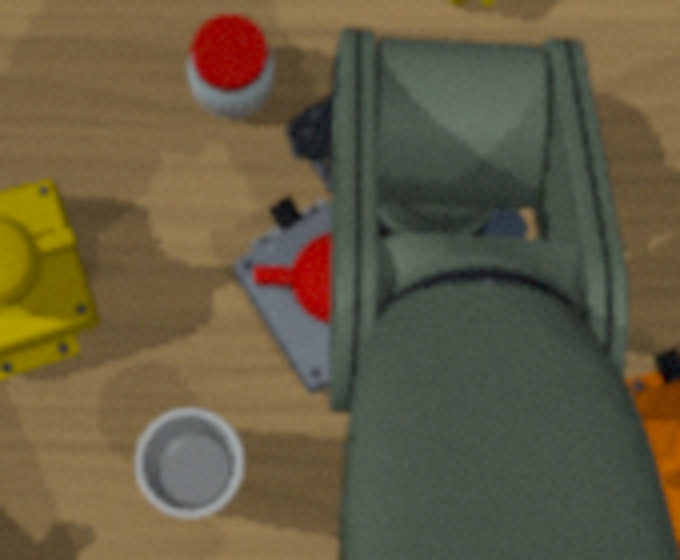

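View pics/wrist5.png

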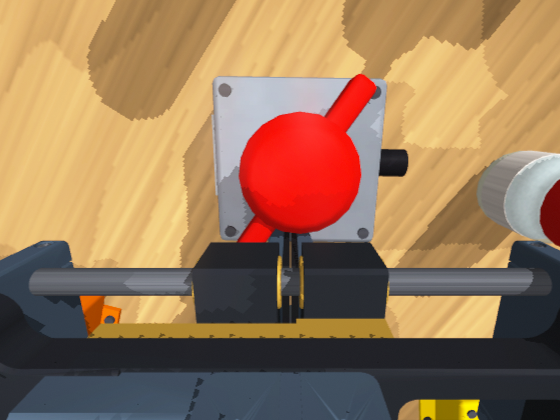

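The wrist view shows the wings turned about 36° (≈0.64 rad): head centre (300,172), wing tip (365,85). That's past the release angle, so I'll back the finger off the way it came, then go up.

>>> {"fn": "drive_tool", "kwargs": {"motion": [[[0.0025, 0.0016, 0], [0, 0, 0]], [[0.0025, 0.0016, 0], [0, 0, 0]], [[0.0034, 0.0022, 0], [0, 0, 0]], [[0.0034, 0.0022, 0], [0, 0, 0]], [[0.0034, 0.0022, 0], [0, 0, 0]], [[0.0034, 0.0022, 0], [0, 0, 0]], [[0.0034, 0.0022, 0], [0, 0, 0]], [[0.0034, 0.0022, 0], [0, 0, 0]], [[0.0034, 0.0022, 0], [0, 0, 0]], [[0.0034, 0.0022, 0], [0, 0, 0]]]}}

```text
time_s: 10.5
ee_pos: [528.0, 12.2, 57.9]
ee_rot: [-180.0, 0.0, 33.1]
force: [-0.1, -0.6, -0.1]
gripper_width: 0.6
```

>>> {"fn": "drive_tool", "kwargs": {"motion": [[[0, 0, 0], [0, 0, 0]], [[0, 0, 0.01], [0, 0, 0]], [[0, 0, 0.02], [0, 0, 0]], [[0, 0, 0.02], [0, 0, 0]], [[0, 0, 0.02], [0, 0, 0]], [[0, -0.02, 0.02], [0, 0, 0]], [[0, -0.03, 0.02], [0, 0, 0]], [[0, -0.03, 0.02], [0, 0, 0]], [[0, -0.03, 0.01], [0, 0, 0]], [[0, -0.03, 0], [0, 0, 0]]]}}

```text
time_s: 11.33
ee_pos: [528.9, -129.8, 201.9]
ee_rot: [179.7, -0.2, 33.1]
force: [0.5, 0.6, -1.1]
gripper_width: 0.2
```

>>> {"fn": "drive_tool", "kwargs": {"motion": [[[0, -0.03, 0], [0, 0, 0]], [[0, -0.03, 0], [0, 0, 0]], [[0, -0.03, 0], [0, 0, 0]], [[0, -0.03, 0], [0, 0, 0]], [[0, -0.03, 0], [0, 0, 0]], [[0, -0.02, 0], [0, 0, 0]], [[0, 0, 0], [0, 0, 0]], [[0, 0, 0], [0, 0, 0]], [[0, 0, 0], [0, 0, 0]], [[0, 0, 0], [0, 0, 0]]]}}

```text
time_s: 12.17
ee_pos: [527.7, -296.8, 198.3]
ee_rot: [-180.0, -0.0, 33.2]
force: [-0.5, -0.1, 0.2]
gripper_width: 0.4
```

```bash
python3 - <<'E'
from h import *
s=env.state();print(s['time_s'],s['ee_pos'],s['force'])
for n,(u,v) in (("top",(284,231)),("scene",(240,212))):
    im=env.grab_frame(n); m=red(im); N,l,st,c=cv2.connectedComponentsWithStats(m)
    for i in range(1,N):
        if st[i,4]>60: print(n,st[i],c[i])
    cv2.imwrite(f'pics/{n}6.png',cv2.resize(im[v-70:v+70,u-85:u+85],None,fx=4,fy=4,interpolation=cv2.INTER_CUBIC)[:,:,::-1])
E
```

```text
12.1667 [ 527.73875043 -296.767914    198.29797153] [-0.47900095 -0.14849263  0.18510603]
top [247 165  19  18 251] [256.0438247  173.80079681]
top [265 219  36  24 448] [282.84821429 230.27008929]
scene [220 191  39  36 749] [239.01869159 207.42857143]
scene [287 249  28  26 565] [300.33274336 261.41415929]
```

View pics/scene6.png

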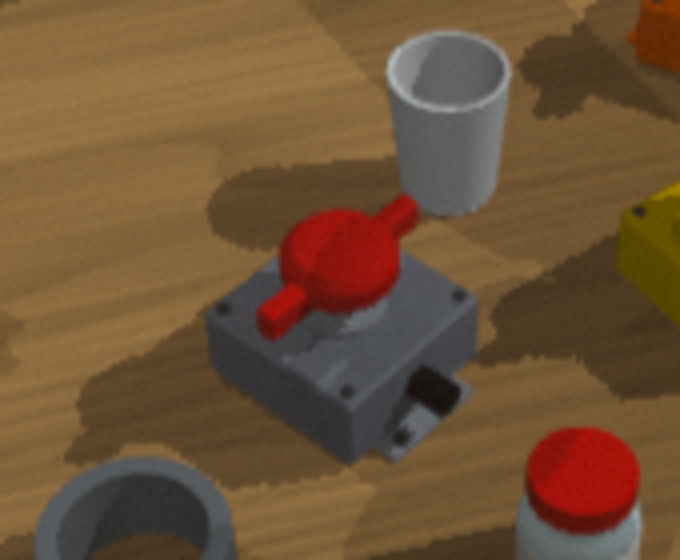

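View pics/top6.png

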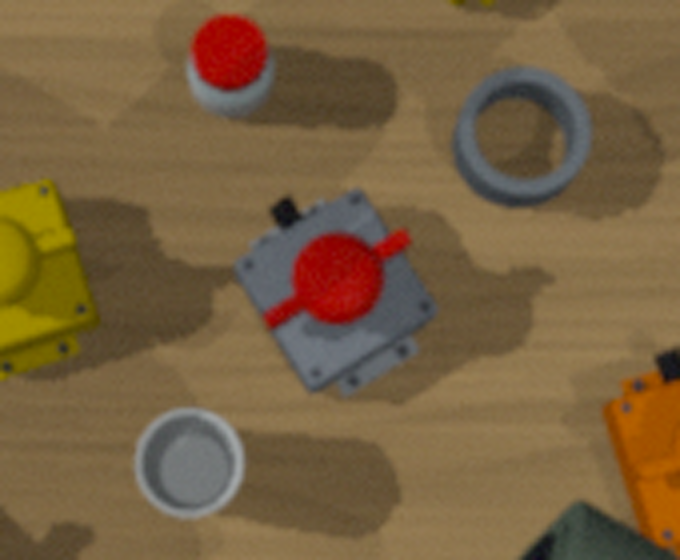

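The button's pixels match the starting pictures: the head is up at scene crop (340,258) and the wings are back in their original direction. The jar, tape roll and cup haven't moved, and the arm is clear.

```bash
python3 - <<'E'
from workcell import env
print(env.job_done())
E
```

```text
the job is handed in; nothing more can be done
None
```

I pressed the red mushroom button on the grey box to its bottom stop (about 19 N) and lifted the hand off. A picture then showed it staying down. I pushed the near wing clockwise to about 0.64 rad, past the release angle, then backed the finger off and moved the arm away at about 12 s.

- **Final check:** the pictures show the button up and its wings back at rest, with the red pixels within about 0.2 px of the start. The jar, tape roll and cup are unmoved, and the arm touches nothing.
- **Not seen directly:** I did not see the moment the latch let go. I infer it from the measured twist and from the button being up afterwards.
- **Disagreement:** the cameras differed by 2 to 5 mm on where the button's axis is. I used about (472, 35) mm, a rough average, and it was close enough.

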